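# Close and latch the potter's damp box

## Robot

A 6-joint arm with a two-finger parallel gripper is mounted at the origin on the work surface. World frame = base frame: x ahead of the robot, y to its left, z up, the work surface at z = 0. Lengths are in m, angles in degrees, forces in N, time in s.
With the tool pointing down it reaches from about 0.375 to 0.9 m from the base axis. Payload 3.1 kg.
Tool frame: the origin (TCP) lies at the very end of the fingers, on their centre line; the grasp point (between the pads) lies 19 mm behind it (bot.tcp_to_grasp is the distance from the TCP to the grasp point, in m); z points along the fingers, y is the line along which they close (so a half turn about z gives the same grasp; the last joint's range is limited). The gripper opens to 87 mm and grips with 3 to 60 N. Pads are 19 mm wide; open, the fingers measure 117 mm over their backs; the gripper's body (75 mm by 190 mm) begins 51 mm behind the grasp point.
Start: joints at [57.439, 30.224, 82.088, -0, 67.689, -10.227], TCP at [0.237, 0.578, 0.223] pointing down, gripper open.
Joint ranges: [-176.69, 176.69], [-43.24, 126.21], [12.49, 139.97], [-82, 262], [0, 151.66], [-163.58, 163.58]. Speed limits (degrees/s): [159.86, 159.86, 180, 180, 180, 180].

## Interface

Orientations are given as a 3x3 rotation matrix whose columns are the frame's x, y, z axes.
In Python, from rig import telemetry, capture, camera_info, job, bot gives the robot as it stands. The module is installed in compiled form; this text tells all that it offers.
- The arm moves only by the tool carry_out, never from a script. Its argument "deltas" is a list that holds one entry, the list of rows, each a list of 7 numbers: the shift along the tool's x, y, z scaled (see below), then the turn, a rotation vector about the tool's x, y, z scaled (see below), then the closure, from -1 (fully open) to 1 (shut). In form: [[[dx, dy, dz, ax, ay, az, claw], ...]]. A call has exactly 10 rows; each row is the pose to reach, as a shift and turn from the pose commanded when the call began, along the tool's axes at that moment, turning the shorter way round; what a row does not reach only later rows make up. The controller multiplies each number of a shift by 15 cm and each number of a turn by 360 degrees. A row lasts 1/12 s, in which the tool goes at most 41.7 mm and 7.16 degrees, less where a joint would pass 70% of its speed; a pose out of reach is approached as far as the arm can. A call with a number of a shift or a turn outside -1 to 1 is refused whole. A call with a gripper value outside its range is refused whole. The fingers move at their own pace and stop on an object; the grip force is fixed at half the most. Time passes only in rows, so rows that repeat a pose let the fingers close, or fill a call up. It gives the time, the measured TCP pose, the force, the opening and the grip force at its end, in the units of the state.
- telemetry.read_state(): the state, without advancing time (a new reading comes with each control period).
- capture(name): name is "scene" or "top" or "wrist"; returns the picture (400x640x3 uint8, red, green, blue); there is no depth.
- camera_info(name): a dict with "mtx" (3x3 intrinsics, pixels), "cam_to_world" (4x4, takes a point from camera to world coordinates); the wrist camera has in their place "T_tool_cam" (4x4, takes a point from camera to tool coordinates, whose origin is the TCP and whose axes are the flange's). Camera axes: x right, y down, z forward; pixel columns grow to the right and rows downward; lengths in m; the calibration is good to about 2 mm. A picture is of the moment at which its call begins: read the wrist's pose just before it. camera_info takes no time and is no camera call.
- job.hand_in(): hands the job in; it is judged then, once.
The state is a dict: "time_s": time; "joint_positions": joint angles; "qvel": joint speeds; "tau": joint torques, N m; "position": TCP position; "tcp_rot": TCP orientation; "force": force on the tool from outside, world axes, zero at the start; "moment": the same for the moment, N m; "opening": opening from 0.0 (shut) to 1.0 (fully open); "grasp_force": force on a finger pad.
Only numpy, scipy, OpenCV 4.12 (cv2) and the standard library are available. Lean on these libraries where they do the work, as an engineer would, in place of code of your own. Each camera call takes 0.05 s, during which the arm holds its last target. There are 200 camera calls.

## Task

Shut the wooden damp box without gripping or lifting anything: with the fingertips, push its sliding cover fully home, letting the small bowl ride upright on it. Then push the wooden turn latch at the corner all the way round in front of the cover, up to its stop, so that it lies straight along the front edge and holds the cover shut. Leave the jar and the cup where they stand.

Things in the scene. Friction and masses are not known exactly. Their poses are not given: they have to be found in the camera images.
- damp_box: Fixed open-topped plywood box, 220 (x) by 270 (y) mm, walls 120 high; origin under its centre, on the bench; front = -x side, outer face at x -110. Guides at both sides (y +-117 to +-135) and back rise to z 141 and flank the cover. At the front right (-y) corner a 22 wide horn juts out to x -140, z 75 to 120, and carries the latch. Position and yaw (+-0.3) vary.
- cover (a joint): How far the cover is open (m): 0 home (hard stop, front edge 4 mm proud of the box front), slides out to the front, box -x, to 0.13; starts at 0.05 to 0.10. A wooden board 222 (x) by 226 (y) by 18 mm, captive in its guides, underside z 120, top z 138 mm. About 2 N friction, no spring: stays where left.
- cover_edge (a point): The middle of the cover's front (-x) edge, on its top surface; moves with the cover; axes as the box. The 18 mm high edge face below it is the place to push, towards the box's +x.
- latch (a joint): Turn latch angle (rad) about its vertical pivot, clockwise from above: 0 points to the box's right (-y), 1.57 straight out of the front (-x), 3.14 (hard stop) to +y, along the closed cover's front edge with a 3 mm gap. Starts at 0.7 to 1.45, so clear of the cover. About 0.06 N m friction, no spring: stays where left.
- latch_pivot (a point): The latch's pivot, on the bar's top surface (z = 138 mm), above the horn, at box x = -125, y = -126 mm; axes as the box.
- latch_tip (a point): The free end of the latch, on the middle of its top surface, 100 mm from the pivot. The latch is a dark wooden bar 16 mm wide and 18 mm high (z = 120 to 138 mm) that runs from 15 mm behind the pivot to this end; beyond the horn there is free air under it.
- teabowl: Loose small white bowl, rim radius 40 mm, 45 mm high, 150 g, standing on the cover and riding with it; origin under its centre. It stands 90 mm or more behind the cover's front edge.
- glaze_jar: Loose closed jar, radius 34 mm, 90 mm high, standing on the bench to one side of the box, 240 to 330 mm from its centre line; origin under its centre. It may be at either side.
- water_cup: Loose blue cup, radius 36 mm, 80 mm high, standing on the bench at the other side of the box; origin under its centre.
Not all that is in view belongs to the job. What is meant by the teabowl is not pink, and is the larger of those in its own colour.

How it is judged:
By the outcome, as a careful person would: the job done as asked, in the order asked, and still so for the second after the job is handed in, with the robot touching nothing.
It also fails if it takes over 53 s, if anything falls off the work surface, if the arm or the gripper's body presses on something with over 40 N, if the wrist force passes 120 N, or if a joint passes its speed limit or range.

## Working session

There is one attempt and no reset: what is moved stays moved. The work goes in short steps, Python scripts to look and compute and a tool call to move; the robot and the scene stay as the last step left them, time stands still between calls to the robot, and variables do not carry over. Pictures are saved under pics/ and viewed, at most 10 in all, crops included, and the job is handed in when it is done.

Besides the shell and the picture viewer there is one more tool, called after "Call:" by a JSON object that holds its "name" and its "arguments", one argument or row to a line. carry_out: Moves the arm, as the interface text tells. Its arguments: {"type":"object","properties":{"deltas":{"type":"array","items":{"type":"array","items":{"type":"array","items":{"type":"number"}}}}},"required":["deltas"]}

```bash
mkdir -p pics; python3 - <<'E'
from rig import telemetry,capture,camera_info
import cv2,numpy as np
s=telemetry.read_state();print(s['time_s'],s['position'],np.round(s['tcp_rot'],3).tolist(),s['opening'])
for n in('top','scene'):
    im=capture(n);cv2.imwrite(f'pics/{n}0.png',im[:,:,::-1]);c=camera_info(n);print(n,np.round(c['mtx'],1).tolist(),np.round(c['cam_to_world'],3).tolist())
E
```

```text
0.0 [0.23706053 0.57748403 0.22156663] [[-0.925, 0.38, -0.001], [0.38, 0.925, -0.002], [0.0, -0.002, -1.0]] 0.9989885382745745
top [[404.3, 0.0, 322.7], [0.0, 404.3, 201.1], [0.0, 0.0, 1.0]] [[0.015, -0.997, 0.077, 0.551], [-1.0, -0.015, -0.01, -0.003], [0.011, -0.077, -0.997, 1.179], [0.0, 0.0, 0.0, 1.0]]
scene [[499.0, 0.0, 322.8], [0.0, 499.0, 202.0], [0.0, 0.0, 1.0]] [[-1.0, -0.01, -0.016, 0.667], [0.004, 0.715, -0.699, 0.838], [0.018, -0.699, -0.715, 0.983], [0.0, 0.0, 0.0, 1.0]]
```

View pics/top0.png

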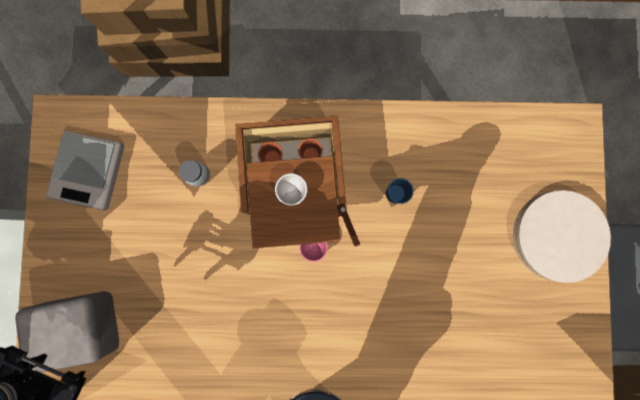

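View pics/scene0.png

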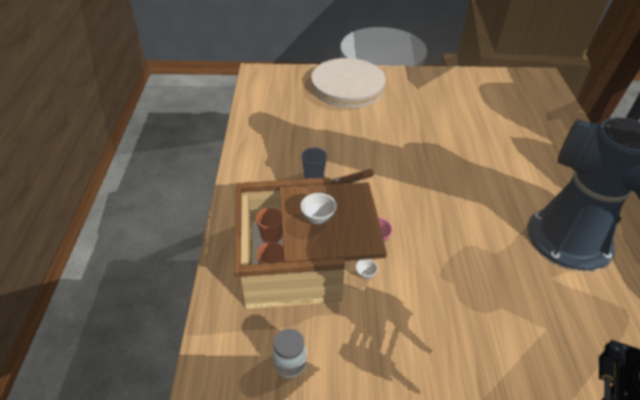

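The top view shows the box (about 235-345, 118-248), the cover with a white bowl at (291,190), the latch from (342,208) to (356,243), the jar at (193,172), the cup at (399,191) and a pink bowl at (313,250). The scene view also shows a small white bowl at (367,268) on the bench. The candidates for the teabowl are white (291,190) top / (319,208) scene, small white (367,268) scene and pink (313,250) top. The large white one on the cover fits, and I'll confirm it in the crop.

```bash
python3 - <<'E'
import cv2
im=cv2.imread('pics/top0.png')[105:265,225:425]
cv2.imwrite('pics/topc.png',cv2.resize(im,None,fx=4,fy=3.75,interpolation=cv2.INTER_CUBIC)) if 0 else cv2.imwrite('pics/topc.png',cv2.resize(im[:150],None,fx=4,fy=4,interpolation=cv2.INTER_CUBIC))
E
```

```text
(no output)
```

View pics/topc.png

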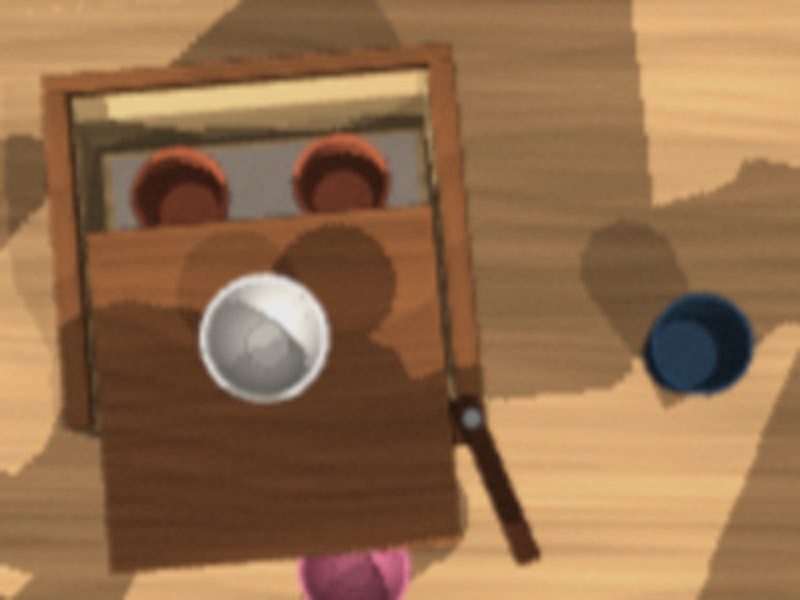

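The crop shows the larger white bowl standing on the cover at (265,338), upright, so that is the teabowl. Cover front corners are at (112,571) and (464,540), the pivot at (471,417) and the latch tip at about (528,556).

```bash
cat > h.py <<'E'
import numpy as np
from rig import camera_info,telemetry
from scipy.optimize import least_squares
def px2w(n,p,z):
    c=camera_info(n);T=np.array(c['cam_to_world']);d=T[:3,:3]@np.linalg.solve(np.array(c['mtx']),[*p,1]);o=T[:3,3]
    return (o+d*(z-o[2])/d[2])[:2]
def crop(p):return ((p[0]+.5)/4+225-.5,(p[1]+.5)/4+105-.5)
E
python3 - <<'E'
from h import *
P={'BL':((42,77),.141,(.11,.135)),'BR':((452,45),.141,(.11,-.135)),'FL':((65,430),.141,(-.11,.135)),'piv':((471,417),.138,(-.125,-.126)),
'cL':((112,571),.138,None),'cR':((464,540),.138,None),'tip':((528,557),.138,None),'bowl':((265,338),.183,None),'pinkfar':((354,600),.045,None)}
W={k:px2w('top',crop(p),z) for k,(p,z,_) in P.items()}
def R(a):return np.array([[np.cos(a),-np.sin(a)],[np.sin(a),np.cos(a)]])
ks=[k for k in P if P[k][2]]
f=lambda v:np.concatenate([R(v[2])@np.array(P[k][2])+v[:2]-W[k] for k in ks])
r=least_squares(f,[.6,0,0]);x,y,a=r.x;print('box',x,y,a,np.round(r.fun*1000,1))
for k in W:print(k,np.round(W[k],4),'box',np.round(R(a).T@(W[k]-r.x[:2]),4))
b=R(a).T@(W['tip']-r.x[:2])-[-.125,-.126];print('latch',np.arctan2(-b[0],-b[1]),np.hypot(*b))
# side view small things
for p in((367,262),(383,228)):
  w=px2w('scene',p,.04);print(w,R(a).T@(w-r.x[:2]))
s=telemetry.read_state();print(s['position'],np.degrees(np.arctan2(s['tcp_rot'][1][0],s['tcp_rot'][0][0])))
E
```

```text
box 0.7277268467515353 0.07327030616033965 0.09984139634160553 [-5.4  0.6 -4.5 -1.   5.7  0.6  4.3 -0.2]
BL [0.8291 0.218 ] box [0.1153 0.1339]
BR [ 0.8552 -0.0491] box [ 0.1146 -0.1345]
FL [0.5991 0.1961] box [-0.1157  0.135 ]
piv [ 0.6116 -0.0644] box [-0.1292 -0.1254]
cL [0.5096 0.164 ] box [-0.208  0.112]
cR [ 0.5326 -0.0608] box [-0.2075 -0.1139]
tip [ 0.5223 -0.1019] box [-0.2218 -0.1539]
bowl [0.656  0.0663] box [-0.0721  0.0002]
pinkfar [0.4882 0.0102] box [-0.2446 -0.0389]
latch 1.290582756287889 0.10077850898188315
[0.54182206 0.11446551] [-0.18087282  0.05952023]
[0.49429375 0.00678361] [-0.2388977  -0.04288801]
[0.23713506 0.57756031 0.22167151] 157.6636883806691
```

```bash
cat >> h.py <<'E'
from scipy.spatial.transform import Rotation as Ro
BX,BY,BA=.7237,.0729,.0998
def b2w(x,y):return np.array([BX+np.cos(BA)*x-np.sin(BA)*y,BY+np.sin(BA)*x+np.cos(BA)*y])
def w2b(x,y):
    dx,dy=x-BX,y-BY;return np.array([np.cos(BA)*dx+np.sin(BA)*dy,-np.sin(BA)*dx+np.cos(BA)*dy])
def Rdown(yaw):return Ro.from_euler('z',yaw,degrees=True)*Ro.from_euler('x',180,degrees=True)
def delta(bx,by,z,yaw,s=None,start=None):
    s=s or telemetry.read_state();R0=Ro.from_matrix(s['tcp_rot']);p0=np.array(s['position'])
    d=R0.inv().apply(np.r_[b2w(bx,by),z]-p0)/.15;r=(R0.inv()*Rdown(yaw)).as_rotvec()/2/np.pi
    return np.round(np.r_[d,r],3).tolist()
def where():
    s=telemetry.read_state();R=np.array(s['tcp_rot']);j=s['joint_positions']
    print('t%.2f'%s['time_s'],'box',np.round(w2b(*s['position'][:2]),4),'z%.4f'%s['position'][2],'yaw%.1f'%np.degrees(np.arctan2(R[1,0],R[0,0])),'F',np.round(s['force'],1),'j',np.round(j,0))
E
python3 -c "
from h import *
where();print(delta(-.25,0,.2,185.7))"
```

```text
t0.10 box [-0.4339  0.5506] z0.2217 yaw157.7 F [0.2 0.1 0.2] j [ 57.  30.  82.  -0.  68. -10.]
[-2.808, -2.663, 0.149, -0.0, -0.0, -0.078]
```

Call:
{"name": "carry_out", "arguments": {
  "deltas": [
    [[-0.1,-0.09,0,0,0,0,1],[-0.2,-0.18,0,0,0,0,1],[-0.3,-0.28,0,0,0,0,1],[-0.4,-0.38,0,0,0,0,1],[-0.5,-0.47,0,0,0,0,1],[-0.6,-0.57,0,0,0,0,1],[-0.7,-0.66,0,0,0,0,1],[-0.8,-0.76,0,0,0,0,1],[-0.9,-0.85,0,0,0,0,1],[-1,-0.95,0,0,0,0,1]]
  ]
}}

```text
time_s: 0.93
position: [0.3222, 0.3883, 0.2222]
tcp_rot: [[-0.925, 0.38, -0.0], [0.38, 0.925, -0.0], [0.0, -0.0, -1.0]]
force: [0.6, 0.4, -0.3]
opening: 0.325
grasp_force: 0.0
```

Call:
{"name": "carry_out", "arguments": {
  "deltas": [
    [[-0.1,-0.09,0,0,0,0,1],[-0.2,-0.18,0,0,0,0,1],[-0.3,-0.28,0,0,0,0,1],[-0.4,-0.38,0,0,0,0,1],[-0.5,-0.47,0,0,0,0,1],[-0.6,-0.57,0,0,0,0,1],[-0.7,-0.66,0,0,0,0,1],[-0.8,-0.76,0,0,0,0,1],[-0.9,-0.85,0,0,0,0,1],[-1,-0.95,0,0,0,0,1]]
  ]
}}

```text
time_s: 1.77
position: [0.4068, 0.1996, 0.2224]
tcp_rot: [[-0.925, 0.38, -0.0], [0.38, 0.925, -0.0], [0.0, -0.0, -1.0]]
force: [0.8, -0.4, -0.2]
opening: 0.005
grasp_force: 0.0
```

```bash
python3 -c "
from h import *
where();print(delta(-.25,0,.2,185.7))"
```

```text
t1.77 box [-0.3027  0.1576] z0.2224 yaw157.7 F [ 0.8 -0.4 -0.2] j [ 12.  17. 106.   0.  57. -56.]
[-0.804, -0.762, 0.149, -0.0, -0.0, -0.078]
```

Call:
{"name": "carry_out", "arguments": {
  "deltas": [
    [[-0.08,-0.08,0,0,0,-0.01,1],[-0.16,-0.15,0,0,0,-0.02,1],[-0.24,-0.23,0,0,0,-0.03,1],[-0.32,-0.3,0,0,0,-0.04,1],[-0.4,-0.38,0,0,0,-0.05,1],[-0.48,-0.46,0.03,0,0,-0.06,1],[-0.56,-0.53,0.06,0,0,-0.07,1],[-0.64,-0.61,0.09,0,0,-0.078,1],[-0.72,-0.68,0.12,0,0,-0.078,1],[-0.804,-0.762,0.15,0,0,-0.078,1]]
  ]
}}

```text
time_s: 2.6
position: [0.4747, 0.0484, 0.1996]
tcp_rot: [[-0.995, -0.1, -0.001], [-0.1, 0.995, 0.0], [0.001, 0.0, -1.0]]
force: [0.3, -0.4, 0.2]
opening: 0.011
grasp_force: 0.0
```

```bash
python3 -c "
from h import *
import cv2
where();print(delta(-.25,0,.128,185.7))
from rig import capture
im=capture('top');cv2.imwrite('pics/a.png',cv2.resize(im[105:275,225:425,::-1],None,fx=3.5,fy=3.5,interpolation=2))"
```

```text
t2.60 box [-0.2502  0.0004] z0.1996 yaw-174.2 F [ 0.3 -0.4  0.2] j [  -8.   21.  104.    0.   55. -103.]
[-0.002, -0.003, 0.477, 0.0, -0.0, 0.0]
```

View pics/a.png

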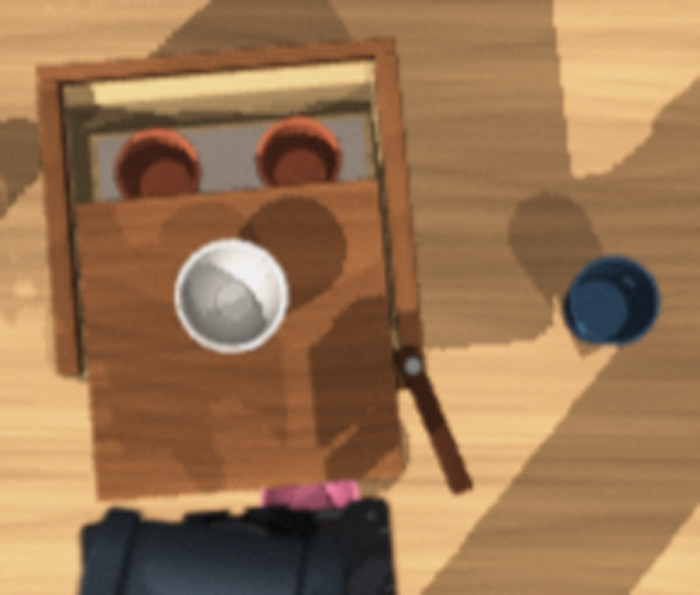

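The gripper is in front of the cover edge, about 20 mm clear at (240,500), and the bowl is unmoved. Descending.

Call:
{"name": "carry_out", "arguments": {
  "deltas": [
    [[0,0,0.05,0,0,0,1],[0,0,0.11,0,0,0,1],[0,0,0.17,0,0,0,1],[0,0,0.23,0,0,0,1],[0,0,0.29,0,0,0,1],[0,0,0.35,0,0,0,1],[0,0,0.41,0,0,0,1],[0,0,0.45,0,0,0,1],[0,0,0.48,0,0,0,1],[0,0,0.48,0,0,0,1]]
  ]
}}

```text
time_s: 3.48
position: [0.4742, 0.049, 0.1271]
tcp_rot: [[-0.995, -0.1, -0.002], [-0.1, 0.995, 0.0], [0.002, 0.0, -1.0]]
force: [0.5, -0.6, 0.9]
opening: 0.001
grasp_force: 0.0
```

Call:
{"name": "carry_out", "arguments": {
  "deltas": [
    [[-0.02,0,0,0,0,0,1],[-0.04,0,0,0,0,0,1],[-0.07,0,0,0,0,0,1],[-0.1,0,0,0,0,0,1],[-0.13,0,0,0,0,0,1],[-0.16,0,0,0,0,0,1],[-0.19,0,0,0,0,0,1],[-0.22,0,0,0,0,0,1],[-0.25,0,0,0,0,0,1],[-0.28,0,0,0,0,0,1]]
  ]
}}

```text
time_s: 4.32
position: [0.5159, 0.0532, 0.1279]
tcp_rot: [[-0.995, -0.1, -0.002], [-0.1, 0.995, -0.0], [0.002, 0.0, -1.0]]
force: [-2.8, -0.7, 1.3]
opening: 0.006
grasp_force: 1.1
```

Call:
{"name": "carry_out", "arguments": {
  "deltas": [
    [[-0.03,0,0,0,0,0,1],[-0.06,0,0,0,0,0,1],[-0.09,0,0,0,0,0,1],[-0.12,0,0,0,0,0,1],[-0.15,0,0,0,0,0,1],[-0.18,0,0,0,0,0,1],[-0.21,0,0,0,0,0,1],[-0.24,0,0,0,0,0,1],[-0.27,0,0,0,0,0,1],[-0.3,0,0,0,0,0,1]]
  ]
}}

```text
time_s: 5.15
position: [0.5617, 0.0577, 0.1279]
tcp_rot: [[-0.995, -0.1, -0.0], [-0.1, 0.995, 0.0], [0.0, 0.0, -1.0]]
force: [-2.6, -0.8, -0.3]
opening: 0.004
grasp_force: 1.1
```

```bash
python3 -c "
from h import *
where()"
```

```text
t5.15 box [-0.1627  0.001 ] z0.1279 yaw-174.3 F [-2.6 -0.8 -0.3] j [  -5.   33.   96.   -0.   51. -101.]
```

~39 mm left; 30 mm more, then slow.

Call:
{"name": "carry_out", "arguments": {
  "deltas": [
    [[-0.03,0,0,0,0,0,1],[-0.06,0,0,0,0,0,1],[-0.09,0,0,0,0,0,1],[-0.11,0,0,0,0,0,1],[-0.13,0,0,0,0,0,1],[-0.15,0,0,0,0,0,1],[-0.17,0,0,0,0,0,1],[-0.185,0,0,0,0,0,1],[-0.195,0,0,0,0,0,1],[-0.2,0,0,0,0,0,1]]
  ]
}}

```text
time_s: 5.98
position: [0.5914, 0.0606, 0.128]
tcp_rot: [[-0.995, -0.1, 0.0], [-0.1, 0.995, 0.0], [-0.0, -0.0, -1.0]]
force: [-1.6, -0.4, -0.8]
opening: 0.006
grasp_force: 1.0
```

Call:
{"name": "carry_out", "arguments": {
  "deltas": [
    [[-0.005,0,0,0,0,0,1],[-0.01,0,0,0,0,0,1],[-0.015,0,0,0,0,0,1],[-0.02,0,0,0,0,0,1],[-0.025,0,0,0,0,0,1],[-0.03,0,0,0,0,0,1],[-0.035,0,0,0,0,0,1],[-0.04,0,0,0,0,0,1],[-0.045,0,0,0,0,0,1],[-0.05,0,0,0,0,0,1]]
  ]
}}

```text
time_s: 6.82
position: [0.5983, 0.0614, 0.128]
tcp_rot: [[-0.995, -0.1, -0.001], [-0.1, 0.995, -0.0], [0.001, 0.0, -1.0]]
force: [-4.3, -1.7, 0.4]
opening: 0.004
grasp_force: 1.9
```

```bash
python3 -c "
from h import *
where()"
```

```text
t6.82 box [-0.1259  0.001 ] z0.1280 yaw-174.2 F [-4.3 -1.7  0.4] j [  -5.   35.   90.   -0.   54. -101.]
```

Call:
{"name": "carry_out", "arguments": {
  "deltas": [
    [[-0.003,0,0,0,0,0,1],[-0.006,0,0,0,0,0,1],[-0.009,0,0,0,0,0,1],[-0.012,0,0,0,0,0,1],[-0.015,0,0,0,0,0,1],[-0.018,0,0,0,0,0,1],[-0.02,0,0,0,0,0,1],[-0.022,0,0,0,0,0,1],[-0.024,0,0,0,0,0,1],[-0.026,0,0,0,0,0,1]]
  ]
}}

```text
time_s: 7.65
position: [0.5984, 0.0614, 0.128]
tcp_rot: [[-0.995, -0.101, -0.009], [-0.101, 0.995, -0.001], [0.009, 0.0, -1.0]]
force: [-10.7, -2.6, 5.5]
opening: 0.007
grasp_force: 5.4
```

Hard stop felt (10.7 N, no motion). Backing off and raising.

Call:
{"name": "carry_out", "arguments": {
  "deltas": [
    [[0.04,0,0,0,0,0,1],[0.1,0,0,0,0,0,1],[0.2,0,0,0,0,0,1],[0.3,0,-0.05,0,0,0,1],[0.4,0,-0.12,0,0,0,1],[0.5,0,-0.2,0,0,0,1],[0.6,0,-0.28,0,0,0,1],[0.7,0,-0.36,0,0,0,1],[0.8,0,-0.42,0,0,0,1],[0.8,0,-0.42,0,0,0,1]]
  ]
}}

```text
time_s: 8.48
position: [0.4821, 0.05, 0.1929]
tcp_rot: [[-0.995, -0.1, 0.003], [-0.1, 0.995, 0.0], [-0.003, -0.0, -1.0]]
force: [-0.1, 0.7, -0.9]
opening: 0.005
grasp_force: 0.0
```

```bash
sed -i 's/^BX,BY,BA=.*/BX,BY,BA=.7215,.0727,.0998/' h.py; python3 -c "
from h import *
import cv2
where()
from rig import capture
im=capture('top');cv2.imwrite('pics/b.png',cv2.resize(im[105:255,225:425,::-1],None,fx=4,fy=4,interpolation=2))"
```

```text
t8.48 box [-0.2405  0.0013] z0.1929 yaw-174.3 F [-0.1  0.7 -0.9] j [  -7.   22.  104.    0.   54. -103.]
```

View pics/b.png

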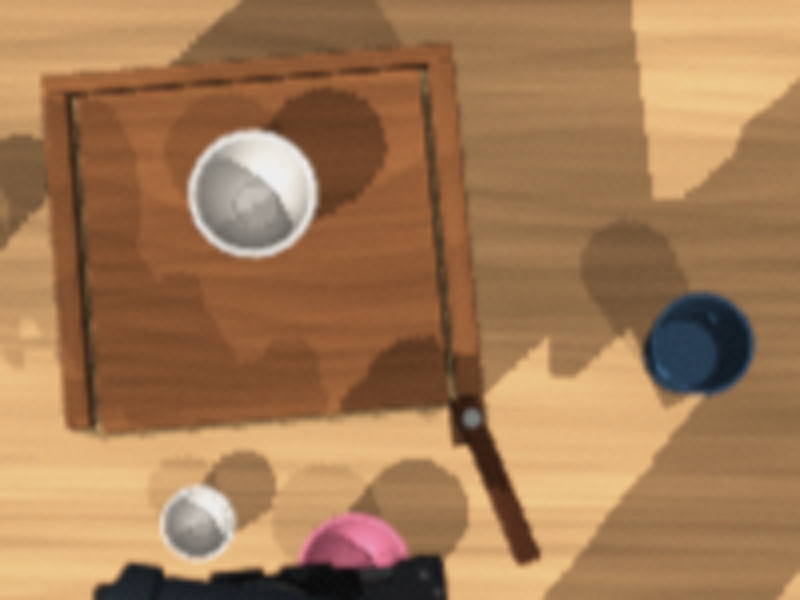

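The cover is fully home with the bowl upright on it at (253,193). The latch is unchanged, pivot (471,417) and tip (528,557).

```bash
cat >> h.py <<'E'
def lp(th,d,r=.075):
    u=np.array([-np.sin(th),-np.cos(th)]);m=np.array([-np.cos(th),np.sin(th)])
    return np.array([-.125,-.126])+r*u-d*m, np.degrees(BA+np.pi-th)
E
python3 -c "
from h import *
p,y=lp(1.29,.045);print(p,y,b2w(*p),delta(*p,.193,y))"
```

```text
[-0.18459219 -0.19002164] 111.80656322352942 [ 0.55675901 -0.13476785] [-0.362, -1.273, -0.002, 0.0, 0.001, 0.205]
```

Call:
{"name": "carry_out", "arguments": {
  "deltas": [
    [[0,-0.1,0,0,0,0.015,1],[0,-0.2,0,0,0,0.03,1],[-0.02,-0.3,0,0,0,0.045,1],[-0.05,-0.4,0,0,0,0.06,1],[-0.08,-0.5,0,0,0,0.075,1],[-0.12,-0.6,0,0,0,0.09,1],[-0.16,-0.7,0,0,0,0.105,1],[-0.2,-0.8,0,0,0,0.12,1],[-0.24,-0.9,0,0,0,0.13,1],[-0.28,-1,0,0,0,0.14,1]]
  ]
}}

```text
time_s: 9.37
position: [0.5421, -0.0965, 0.1905]
tcp_rot: [[-0.709, 0.705, 0.002], [0.705, 0.709, -0.0], [-0.002, 0.001, -1.0]]
force: [1.1, -0.3, -0.2]
opening: 0.004
grasp_force: 0.0
```

```bash
python3 -c "
from h import *
where();p,y=lp(1.29,.045);print(delta(*p,.17,y))"
```

```text
t9.37 box [-0.1954 -0.1504] z0.1905 yaw135.1 F [ 1.1 -0.3 -0.2] j [-22.  27.  95.   0.  58. -67.]
[-0.249, -0.112, 0.137, 0.0, 0.0, 0.065]
```

Call:
{"name": "carry_out", "arguments": {
  "deltas": [
    [[-0.05,-0.02,0,0,0,0.013,1],[-0.1,-0.04,0,0,0,0.026,1],[-0.15,-0.06,0,0,0,0.04,1],[-0.2,-0.09,0,0,0,0.053,1],[-0.25,-0.11,0,0,0,0.065,1],[-0.25,-0.11,0.08,0,0,0.065,1],[-0.25,-0.11,0.16,0,0,0.065,1],[-0.25,-0.11,0.24,0,0,0.065,1],[-0.25,-0.11,0.32,0,0,0.065,1],[-0.25,-0.11,0.4,0,0,0.065,1]]
  ]
}}

```text
time_s: 10.2
position: [0.5568, -0.1339, 0.1299]
tcp_rot: [[-0.373, 0.928, 0.003], [0.928, 0.373, -0.001], [-0.002, 0.002, -1.0]]
force: [-0.3, -0.6, 0.7]
opening: 0.01
grasp_force: 0.0
```

```bash
python3 -c "
from h import *
where()
p,y=lp(1.29,.0185);print(delta(*p,.128,y))"
```

```text
t10.20 box [-0.1845 -0.1892] z0.1299 yaw111.9 F [-0.3 -0.6  0.7] j [-25.  33.  95.   0.  52. -47.]
[0.172, -0.002, 0.012, 0.0, 0.0, 0.0]
```

```bash
python3 -c "
from h import *
for th in np.r_[1.29,1.29+.07*np.arange(1,8)]:
    p,y=lp(th,.0175);d=delta(*p,.128,y);print(round(th,2),d)"
```

```text
1.29 [0.178, -0.002, 0.012, 0.0, 0.0, 0.0]
1.36 [0.214, -0.009, 0.012, 0.0, 0.0, 0.011]
1.43 [0.249, -0.013, 0.012, 0.0, 0.0, 0.023]
1.5 [0.285, -0.015, 0.012, 0.0, 0.0, 0.034]
1.57 [0.321, -0.014, 0.012, 0.0, 0.0, 0.045]
1.64 [0.357, -0.011, 0.012, 0.0, 0.0, 0.056]
1.71 [0.392, -0.006, 0.012, 0.0, 0.0, 0.067]
1.78 [0.427, 0.002, 0.012, 0.0, 0.0, 0.078]
```

Call:
{"name": "carry_out", "arguments": {
  "deltas": [
    [[0.06,0,0.012,0,0,0,1],[0.12,0,0.012,0,0,0,1],[0.18,0,0.012,0,0,0,1],[0.214,-0.009,0.012,0,0,0.011,1],[0.249,-0.013,0.012,0,0,0.023,1],[0.285,-0.015,0.012,0,0,0.034,1],[0.321,-0.014,0.012,0,0,0.045,1],[0.357,-0.011,0.012,0,0,0.056,1],[0.392,-0.006,0.012,0,0,0.067,1],[0.427,0.002,0.012,0,0,0.078,1]]
  ]
}}

```text
time_s: 11.03
position: [0.5321, -0.0732, 0.1303]
tcp_rot: [[0.109, 0.994, 0.003], [0.994, -0.109, -0.001], [-0.001, 0.003, -1.0]]
force: [0.4, -0.7, -0.1]
opening: 0.005
grasp_force: 0.5
```

```bash
python3 -c "
from h import *
where()
for th in 1.78+.07*np.arange(1,11):
    p,y=lp(th,.0175);d=delta(*p,.128,y);print(round(th,2),d)"
```

```text
t11.03 box [-0.203  -0.1263] z0.1303 yaw83.7 F [ 0.4 -0.7 -0.1] j [-20.  31. 100.  -0.  49. -13.]
1.85 [0.028, 0.001, 0.016, 0.001, 0.0, 0.011]
1.92 [0.064, -0.003, 0.016, 0.001, 0.0, 0.022]
1.99 [0.1, -0.005, 0.015, 0.001, 0.0, 0.033]
2.06 [0.136, -0.005, 0.015, 0.001, 0.0, 0.045]
2.13 [0.172, -0.002, 0.015, 0.001, 0.0, 0.056]
2.2 [0.207, 0.004, 0.015, 0.001, 0.0, 0.067]
2.27 [0.242, 0.012, 0.015, 0.001, 0.0, 0.078]
2.34 [0.277, 0.022, 0.015, 0.001, 0.0, 0.089]
2.41 [0.31, 0.035, 0.015, 0.001, -0.0, 0.1]
2.48 [0.343, 0.05, 0.015, 0.001, -0.0, 0.111]
```

Call:
{"name": "carry_out", "arguments": {
  "deltas": [
    [[0.028,0,0.01,0,0,0.011,1],[0.064,-0.003,0.015,0,0,0.022,1],[0.1,-0.005,0.015,0,0,0.033,1],[0.136,-0.005,0.015,0,0,0.045,1],[0.172,-0.002,0.015,0,0,0.056,1],[0.207,0.004,0.015,0,0,0.067,1],[0.242,0.012,0.015,0,0,0.078,1],[0.277,0.022,0.015,0,0,0.089,1],[0.31,0.035,0.015,0,0,0.1,1],[0.343,0.05,0.015,0,0,0.111,1]]
  ]
}}

```text
time_s: 11.87
position: [0.5445, -0.0226, 0.128]
tcp_rot: [[0.722, 0.692, 0.002], [0.692, -0.722, -0.001], [0.001, 0.002, -1.0]]
force: [-0.6, -0.5, 0.3]
opening: 0.006
grasp_force: 0.5
```

```bash
python3 -c "
from h import *
where()
for th in 2.48+.06*np.arange(1,12):
    p,y=lp(th,.0175);d=delta(*p,.128,y);print(round(th,2),d)"
```

```text
t11.87 box [-0.1856 -0.0772] z0.1280 yaw43.8 F [-0.6 -0.5  0.3] j [-14.  32.  99.  -0.  49.  32.]
2.54 [0.032, -0.001, 0.0, 0.0, -0.0, 0.01]
2.6 [0.063, -0.005, 0.0, 0.0, -0.0, 0.019]
2.66 [0.093, -0.008, 0.0, 0.0, -0.0, 0.029]
2.72 [0.124, -0.008, 0.0, 0.0, -0.0, 0.039]
2.78 [0.155, -0.007, 0.0, 0.0, -0.0, 0.048]
2.84 [0.186, -0.004, 0.0, 0.0, -0.0, 0.058]
2.9 [0.216, 0.001, 0.0, 0.0, -0.0, 0.067]
2.96 [0.246, 0.008, 0.0, 0.0, -0.0, 0.077]
3.02 [0.276, 0.017, 0.0, 0.0, -0.0, 0.086]
3.08 [0.305, 0.027, 0.0, 0.0, -0.0, 0.096]
3.14 [0.333, 0.039, 0.0, 0.0, -0.0, 0.105]
```

Call:
{"name": "carry_out", "arguments": {
  "deltas": [
    [[0.032,0,0,0,0,0.01,1],[0.063,-0.005,0,0,0,0.019,1],[0.093,-0.008,0,0,0,0.029,1],[0.124,-0.008,0,0,0,0.039,1],[0.155,-0.007,0,0,0,0.048,1],[0.186,-0.004,0,0,0,0.058,1],[0.216,0.001,0,0,0,0.067,1],[0.246,0.008,0,0,0,0.077,1],[0.276,0.017,0,0,0,0.086,1],[0.305,0.027,0,0,0,0.096,1]]
  ]
}}

```text
time_s: 12.7
position: [0.5797, 0.0068, 0.1278]
tcp_rot: [[0.987, 0.16, 0.0], [0.16, -0.987, 0.0], [0.0, -0.0, -1.0]]
force: [-1.0, 0.0, 0.5]
opening: 0.006
grasp_force: 0.4
```

```bash
python3 -c "
from h import *
where()
for d in (.0175,.0125):
  p,y=lp(3.1416,d);print(delta(*p,.128,y))"
```

```text
t12.70 box [-0.1477 -0.0515] z0.1278 yaw9.2 F [-1.   0.   0.5] j [-10.  34.  94.   0.  52.  70.]
[0.035, -0.001, -0.001, -0.0, -0.0, 0.01]
[0.068, 0.001, -0.001, -0.0, -0.0, 0.01]
```

Push to the stop, gently, until force shows.

Call:
{"name": "carry_out", "arguments": {
  "deltas": [
    [[0.008,0,0,0,0,0.005,1],[0.015,0,0,0,0,0.01,1],[0.022,0,0,0,0,0.01,1],[0.028,0,0,0,0,0.01,1],[0.034,0,0,0,0,0.01,1],[0.038,0,0,0,0,0.01,1],[0.042,0,0,0,0,0.01,1],[0.046,0,0,0,0,0.01,1],[0.05,0,0,0,0,0.01,1],[0.054,0,0,0,0,0.01,1]]
  ]
}}

```text
time_s: 13.53
position: [0.5849, 0.0067, 0.1269]
tcp_rot: [[0.995, 0.101, -0.007], [0.101, -0.995, 0.0], [-0.007, -0.001, -1.0]]
force: [-8.1, -0.2, 7.1]
opening: 0.004
grasp_force: 4.3
```

```bash
python3 -c "
from h import *
where()"
```

```text
t13.53 box [-0.1425 -0.052 ] z0.1269 yaw5.8 F [-8.1 -0.2  7.1] j [-10.  34.  93.  -0.  53.  74.]
```

Stop reached exactly where expected (x −0.1425). Backing off and checking.

Call:
{"name": "carry_out", "arguments": {
  "deltas": [
    [[0.02,0,0,0,0,0.01,1],[-0.1,0,0,0,0,0.01,1],[-0.2,0,0,0,0,0.01,1],[-0.3,0,-0.05,0,0,0.01,1],[-0.4,0,-0.15,0,0,0.01,1],[-0.5,0,-0.25,0,0,0.01,1],[-0.6,0,-0.35,0,0,0.01,1],[-0.7,0,-0.45,0,0,0.01,1],[-0.75,0,-0.55,0,0,0.01,1],[-0.75,0,-0.6,0,0,0.01,1]]
  ]
}}

```text
time_s: 14.37
position: [0.4761, -0.005, 0.2187]
tcp_rot: [[0.999, 0.037, 0.003], [0.037, -0.999, -0.001], [0.003, 0.001, -1.0]]
force: [0.7, -0.9, 0.9]
opening: 0.007
grasp_force: 0.0
```

```bash
python3 -c "
from h import *
import cv2
where()
from rig import capture
im=capture('top');cv2.imwrite('pics/c.png',cv2.resize(im[105:255,225:425,::-1],None,fx=4,fy=4,interpolation=2))"
```

```text
t14.37 box [-0.2519 -0.0529] z0.2187 yaw2.1 F [ 0.7 -0.9  0.9] j [-14.  19. 103.  -0.  57.  74.]
```

View pics/c.png

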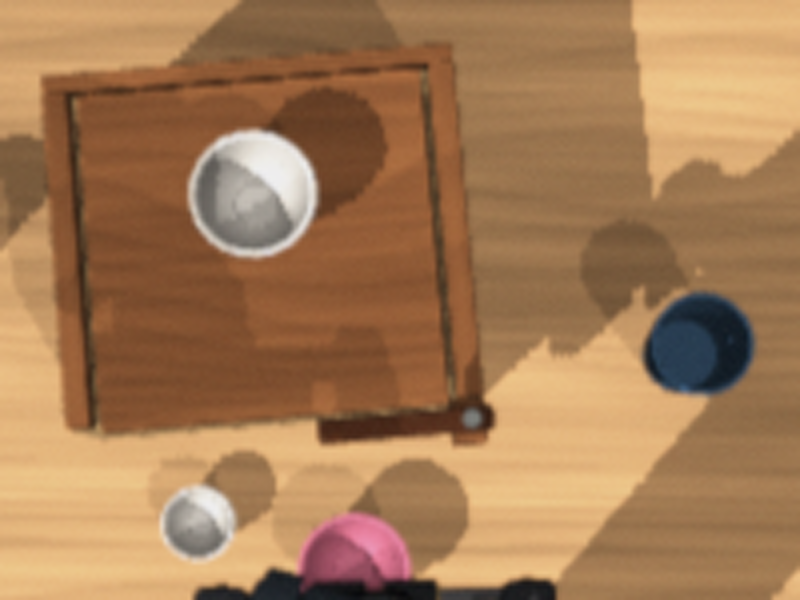

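The cover is home and the latch lies straight along its front edge, from (471,417) to (320,432). The bowl is upright on the cover and the cup is unmoved.

```bash
python3 -c "
from rig import job
print(job.hand_in())"
```

```text
the job is handed in; nothing more can be done
None
```

The damp box is shut: the cover was pushed fully home with the bowl still upright on it, the latch was then turned to its stop along the front edge, and I handed the job in at about 14 s, with the jar and cup left alone.

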